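Check a tuner cam on centres and leave it at full lift

ROBOT

A 6-joint arm with a two-finger parallel gripper is mounted at the origin on the work surface. World frame = base frame: x ahead of the robot, y to its left, z up, the work surface at z = 0. Lengths are in m, angles in rad, forces in N, time in s.
With the tool pointing down it reaches from about 0.275 to 0.75 m from the base axis. Payload 10.2 kg.
Tool frame: the origin (TCP) lies on the centre line of the jaws, within the pads' length; the fingertips stand 25 mm ahead of it and the grasp point (between the pads) lies 6 mm ahead of it; z points along the fingers, y is the line along which they close (so a half turn about z gives the same grasp; the last joint's range is limited). The gripper opens to 85 mm and grips with 20 to 120 N. Pads are 22 mm wide; open, the fingers measure 114 mm over their backs; the gripper's body (76 mm by 85 mm) begins 54 mm behind the grasp point. The pads swing forward as they close: fully open they stand 13 mm farther back than shut.
Start: joints at [0.897, 0.313, 1.498, -0, 1.331, -0.223], TCP at [0.229, 0.473, 0.256] pointing down, gripper open.
Joint ranges: [-2.94, 2.94], [-0.97, 2.17], [0.19, 2.56], [-1.23, 4.37], [0.02, 3.11], [-2.88, 2.88]. Speed limits (rad/s): [2.39, 2.39, 3.01, 3.14, 3.14, 3.14].

INTERFACE

Orientations are given as a unit quaternion [x, y, z, w].
In Python, from bench import get_state, grab_frame, finish_job gives the robot as it stands.
- The arm moves only by the shell command python3 -m pendant 'ROWS'. ROWS is text: rows parted by semicolons, each of 7 numbers parted by spaces: the turn, a rotation vector about the tool's x, y, z in units of 8 degrees (1.0 is 8 degrees), then the shift along the tool's x, y, z in m, then the opening in per cent of the stroke, from 0 (shut) to 100 (fully open). A call has 1 to 5 rows; each row shifts and turns the commanded pose from where the row before left it, along the tool's axes as they then stand; what a row does not reach is not made up. A row lasts 1/8 s, in which the tool goes at most 62.5 mm and 10.7 degrees, less where a joint would pass 70% of its speed; a pose out of reach is approached as far as the arm can. A call is refused whole if a number of a shift passes 0.0625 or a number of a turn 1, either way. A call with a gripper value outside its range is refused whole. The fingers move at their own pace and stop on an object; the grip force is fixed at half the most. Time passes only in rows, so rows that do not move let the fingers close. It gives the time, the measured TCP pose, the force, the opening and the grip force at its end, in the units of the state.
- get_state(): the state, without advancing time (a new reading comes with each control period).
- grab_frame(name): name is "scene" or "top" or "wrist"; returns a dict with "frame" (420x560x3 uint8, red, green, blue), "intrinsics" (3x3 intrinsics, pixels), "extrinsics" (4x4, takes a point from camera to world coordinates); the wrist camera has in their place "T_tool_cam" (4x4, takes a point from camera to tool coordinates, whose origin is the TCP and whose axes are the flange's). Camera axes: x right, y down, z forward; pixel columns grow to the right and rows downward; lengths in m; the calibration is good to about 2 mm. The wrist camera is an equidistant fisheye: a pixel r from the principal point sees the ray r / f radians off the axis. A picture is of the moment at which its call begins: read the wrist's pose just before it. There is no depth.
- finish_job(): hands the job in; it is judged then, once.
The state is a dict: "time": time; "qpos": joint angles; "qvel": joint speeds; "joint_efforts": joint torques, N m; "eef_pos": TCP position; "tcp_rot": TCP orientation; "contact_force": force on the tool from outside, world axes, zero at the start; "wrist_torque": the same for the moment, N m; "gripper_width": opening from 0.0 (shut) to 1.0 (fully open); "grasp_force": force on a finger pad.
Only numpy, scipy, OpenCV 4.12 (cv2) and the standard library are available. Lean on these libraries where they do the work, as an engineer would, in place of code of your own. Each camera call takes 0.05 s, during which the arm holds its last target. There are 200 camera calls.

TASK

The antenna tuner's cam spindle sits between centres in the checking jig, with the dial gauge's sprung plunger riding on the cam. Turn the spindle by its star handle and watch the gauge: first bring the cam to its lowest point and pause there, then turn it on to its highest point and leave it standing there, let go. Work only the handle: do not touch the gauge, its plunger or its needle, and do not shift the things around the jig.

Things in the scene. Friction and masses are not known exactly. Their poses are not given: they have to be found in the camera images.
- jig: Checking jig, fixed to the table: grey plate 120 (x) x 220 (y) x 16 mm, with a tongue on its +x side that carries the gauge. Two aluminium posts at y = -88 and +88 mm (36 x 24 mm, tops 112 mm above the table) hold the steel spindle between centres, along the jig's y, 100 mm above the table. Origin: on the table, under the plate's middle and the spindle. z up, x points to the gauge.
- star_centre (a point): Centre of the star handle, on the spindle's axis: y = 25 mm of the jig, 100 mm above the table; axes as the jig's. Hub 26 mm diameter, 20 mm wide; four steel arms 8 mm thick at right angles, each ending in a black barrel centred 55 mm from the axis. Barrels lie parallel to the spindle, 16 mm in diameter, 18 mm long between flat ends (a good grip from above).
- spindle (a joint): Turn of spindle and star (rad), endless both ways. At 0 one arm points straight up, the others at quarter turns; positive tips the upper arm towards the jig's +x (the gauge). Friction of about 0.1 N m holds it where it is left; turning takes up to about 4 N at a barrel. The cam is clamped on the spindle at an unknown angle, different each time, and turns rigidly with it.
- cam_axis (a point): Point on the spindle's axis in the middle of the cam, y = -35 mm of the jig. The cam is a plain round steel disc, 40 mm diameter, 14 mm wide, set 8 mm off-centre on the spindle. The plunger's flat tip rides on its +x side at the spindle's height. This point does not turn with the cam.
- plunger (a joint): Travel of the gauge's sprung plunger (m): 0 at the cam's lowest point, 0.016 at its highest; grows as the cam pushes the plunger towards the jig's +x. Travel = 0.008 x (1 - cos(a)), a being the spindle's turn from the lowest point. The spring presses with 3.5 to 5.5 N.
- needle (a joint): Turn of the gauge's black needle (rad), clockwise seen from above: 200 rad per metre of plunger travel, so 0 at the cam's lowest point and 3.2 at its highest. At 0 it points to the jig's -x (towards the spindle), at 3.2 nearly to +x; it sweeps over the +y half of the dial.
- gauge: Dial gauge with a round black case 72 mm in diameter and a white face looking up, 111 mm above the table, on an aluminium stand; the dial's centre is at x = 100, y = -35 mm of the jig. Its origin is the jig's origin. Not to be touched.
- microphone: Bystander: desk microphone on a round foot, 84 mm wide, 138 mm high. Origin under its middle.
- morse_key: Bystander: Morse key on a 75 x 90 mm plate, 41 mm high. Origin under its middle.
- parts_cup: Bystander: open grey plastic cup, 64 mm wide, 50 mm high. Origin under its middle.

How it is judged:
By the outcome, as a careful person would: the job done as asked, in the order asked, and still so for the second after the job is handed in, with the robot touching nothing.
It also fails if it takes over 67 s, if anything falls off the work surface, if the arm or the gripper's body presses on something with over 40 N, if the wrist force passes 120 N, or if a joint passes its speed limit or range.

## Working session

There is one attempt and no reset: what is moved stays moved. The work goes in short steps, Python scripts to look and compute and a shell command to move; the robot and the scene stay as the last step left them, time stands still between calls to the robot, and variables do not carry over. Pictures are saved under pics/ and viewed, at most 10 in all, crops included, and the job is handed in when it is done.

```bash
mkdir -p pics; ls; cat > h.py <<'E'
import numpy as np,cv2
from bench import *
def save(n,f,crop=None,s=1):
    im=f["frame"][:,:,::-1]
    if crop: r0,r1,c0,c1=crop; im=im[r0:r1,c0:c1]
    cv2.imwrite("pics/"+n,cv2.resize(im,None,fx=s,fy=s,interpolation=cv2.INTER_CUBIC))
def pt(f,u,v,z):
    K=f["intrinsics"];T=f["extrinsics"]
    d=T[:3,:3]@np.linalg.inv(K)@[u,v,1];o=T[:3,3]
    return o+d*(z-o[2])/d[2]
def px(f,P):
    T=np.linalg.inv(f["extrinsics"]);c=T[:3,:3]@np.array(P)+T[:3,3];q=f["intrinsics"]@c
    return q[:2]/q[2]
E
python3 - <<'E'
from h import *
s=get_state();print(s)
a=grab_frame("top");b=grab_frame("scene")
np.save("top.npy",a,allow_pickle=True);np.save("scene.npy",b,allow_pickle=True)
save("top1.png",a,None,1.4);save("sc1.png",b,None,1.4)
print(a["extrinsics"],a["intrinsics"],b["extrinsics"])
E
```

```text
pics
{'time': 0.0, 'qpos': array([ 8.96603858e-01,  3.13454208e-01,  1.49845412e+00,  3.89759963e-06,
        1.33099375e+00, -2.23376932e-01]), 'qvel': array([-0.00114197, -0.0003421 , -0.00116642,  0.00072098,  0.00162364,
        0.00084751]), 'joint_efforts': array([ 6.50202346e-04, -4.12268043e+01, -2.59746981e+01, -7.67339839e-05,
        4.12889887e-03, -8.90307007e-06]), 'eef_pos': array([0.2285946 , 0.47236474, 0.25572649]), 'tcp_rot': array([ 2.23504238e-01,  9.74702738e-01, -5.89057101e-04, -2.85765367e-04]), 'contact_force': array([-0.72136159,  0.12940902,  0.68440543]), 'wrist_torque': array([ 0.02138038, -0.07979251, -0.00705299]), 'grasp_force': 0.0, 'gripper_width': 1.001960882080472}
[[-0.01562289 -0.98504596  0.17158199  0.3949834 ]
 [-0.99980332  0.01748667  0.00935622  0.04472077]
 [-0.01221671 -0.17140208 -0.98512541  1.21803522]
 [ 0.          0.          0.          1.        ]] [[500.83449645   0.         267.90984952]
 [  0.         500.83449645 207.41480591]
 [  0.           0.           1.        ]] [[-0.82469641  0.3938324  -0.40592102  0.93733906]
 [ 0.56556731  0.57035768 -0.59567251  0.55134328]
 [-0.00307496 -0.72082464 -0.69311066  0.69590977]
 [ 0.          0.          0.          1.        ]]
```

View pics/top1.png

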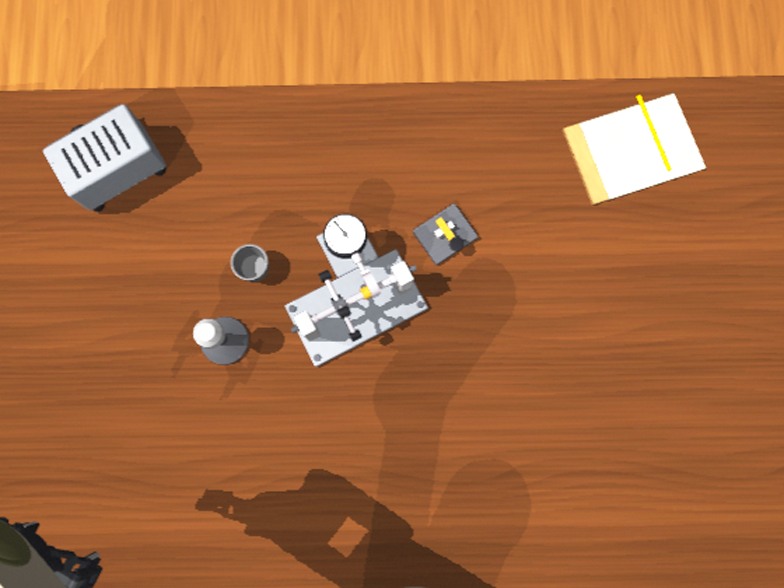

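View pics/sc1.png

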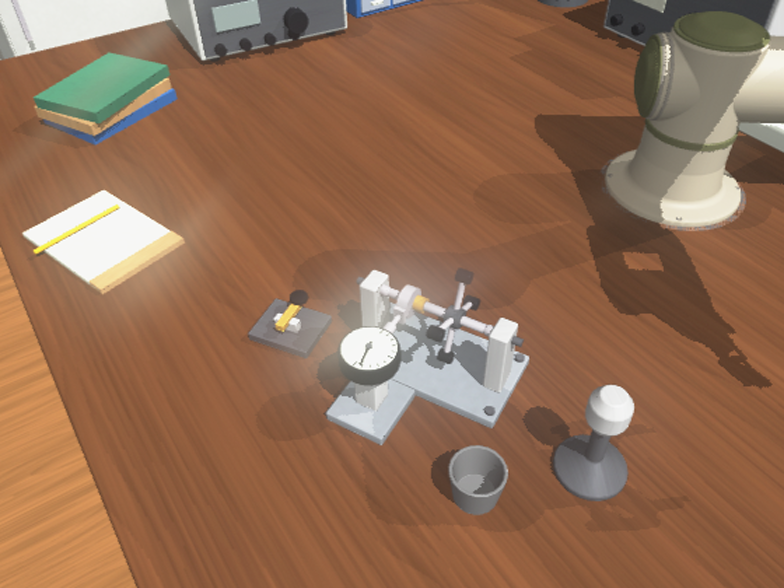

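```bash
python3 - <<'E'
from h import *
a=np.load("top.npy",allow_pickle=True).item();b=np.load("scene.npy",allow_pickle=True).item()
A=cv2.resize(a["frame"][145,0:0] if 0 else a["frame"][145:270,195:315],None,fx=5,fy=5,interpolation=cv2.INTER_CUBIC)
cv2.imwrite("pics/c1.png",A[:,:,::-1][:600])
save("c2.png",b,(180,320,225,385),5)
K=a
print(pt(a,305/1.4,323/1.4,.112),pt(a,402/1.4,274/1.4,.112),pt(a,346/1.4,236/1.4,.111))
E
```

```text
[0.53695429 0.16747974 0.112     ] [0.61357258 0.01154088 0.112     ] [0.67834796 0.10108729 0.111     ]
```

View pics/c1.png

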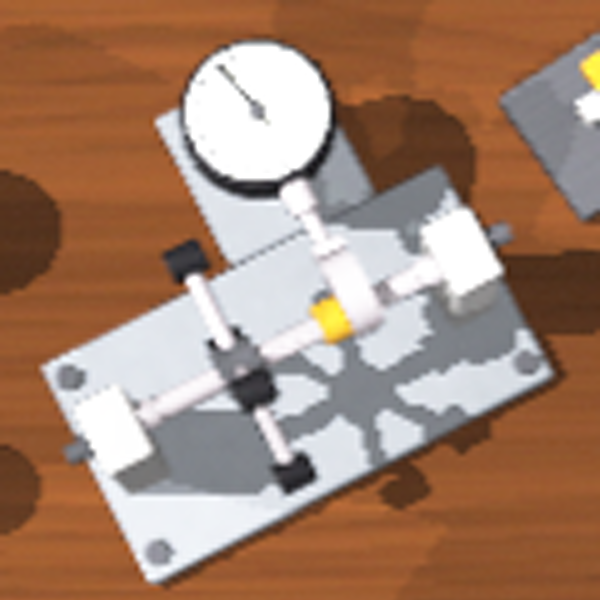

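View pics/c2.png

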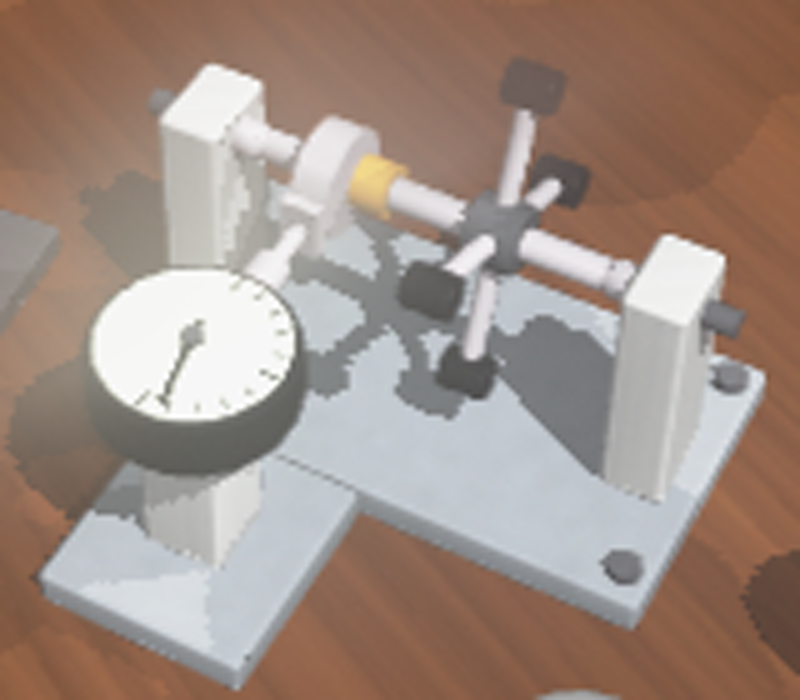

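```bash
python3 - <<'E'
from h import *
from scipy.optimize import least_squares
a=np.load("top.npy",allow_pickle=True).item();b=np.load("scene.npy",allow_pickle=True).item()
T=lambda u,v:np.array([195+u/5,145+v/5]); S=lambda u,v:np.array([225+u/5,180+v/5])
R=.055
def bar(k): return lambda t:[R*np.sin(t+k*np.pi/2),.025,.1+R*np.cos(t+k*np.pi/2)]
c=lambda *p:(lambda t:p)
obs=[(a,T(460,249),c(0,-.088,.112)),(a,T(115,428),c(0,.088,.112)),(a,T(258,113),c(.1,-.035,.111)),
(a,T(255,387),bar(0)),(a,T(187,262),bar(1)),(a,T(293,472),bar(3)),
(b,S(533,87),bar(0)),(b,S(562,181),bar(3)),(b,S(430,290),bar(1)),(b,S(468,372),bar(2)),(b,S(193,335),c(.1,-.035,.111)),
(b,S(210,97),c(0,-.088,.112)),(b,S(680,265),c(0,.088,.112))]
def w(p,q):
    x,y,th=p[:3];C,s=np.cos(th),np.sin(th);return np.array([x+C*q[0]-s*q[1],y+s*q[0]+C*q[1],q[2]])
f=lambda p:np.concatenate([px(F,w(p,g(p[3])))-o for F,o,g in obs])
r=least_squares(f,[.575,.09,.46,0.])
print(r.x,np.round(r.fun.reshape(-1,2),1))
p=r.x
for F,C,tip in((a,T(258,113),T(220,65)),(b,S(193,335),S(165,405))):
    d=pt(F,*tip,.112)-pt(F,*C,.112);u=np.arctan2(d[1],d[0])-p[2]
    print("needle cw from -x:",(np.pi-u)%(2*np.pi))
for k in range(4):print(w(p,bar(k)(p[3])))
E
```

```text
[ 0.57490622  0.08959903  0.46383275 -0.36146677] [[ 0.4  0.6]
 [-0.5  0.8]
 [-0.3  0.3]
 [-0.3  1.2]
 [-0.3  0.3]
 [ 0.2  0.8]
 [-0.4 -0.2]
 [-0.8 -0.5]
 [ 0.1  0.2]
 [-0.4 -0.5]
 [-0.1  1.1]
 [ 0.  -0.1]
 [-1.3  1.6]]
needle cw from -x: 2.9617166629999465
needle cw from -x: 2.894168337135073
[0.54632624 0.10325586 0.15144585]
[0.60973205 0.13497344 0.11945056]
[0.58111725 0.12065941 0.04855415]
[0.51771144 0.08894183 0.08054944]
```

```bash
cat >> h.py <<'E'
P=np.array([0.57490622,0.08959903,0.46383275])
def w(q,p=P):
    x,y,th=p[:3];C,s=np.cos(th),np.sin(th);return np.array([x+C*q[0]-s*q[1],y+s*q[0]+C*q[1],q[2]])
def tojig(X):
    C,s=np.cos(P[2]),np.sin(P[2]);d=np.array(X)[:2]-P[:2];return np.array([C*d[0]+s*d[1],-s*d[0]+C*d[1],X[2]])
def bar(th,r=.055): return np.array([r*np.sin(th),.025,.1+r*np.cos(th)])
from scipy.spatial.transform import Rotation as Ro
def rep():
    s=get_state();j=tojig(s["eef_pos"]);R=Ro.from_quat(s["tcp_rot"]).as_matrix()
    J=Ro.from_euler('z',P[2]).as_matrix().T@R
    print("t",s["time"],"jigTCP",j.round(4),"toolx",J[:,0].round(3),"y",J[:,1].round(3),"F",s["contact_force"].round(1),"w",round(s["gripper_width"],3))
    g=j+J[:,2]*.006;print("grasp",g.round(4),"angle deg",np.degrees(np.arctan2(g[0],g[2]-.1)).round(1),"r",np.hypot(g[0],g[2]-.1).round(4))
E
python3 - <<'E'
from h import *
rep()
ims=[]
for sg in(1,-1):
    b=np.load("scene.npy",allow_pickle=True).item()
    im=cv2.resize(b["frame"][180:260,240:340],None,fx=4,fy=4,interpolation=cv2.INTER_CUBIC)[:,:,::-1].copy()
    phi=sg*2.55-np.pi/2
    c=np.array([.008*np.sin(phi),0,.1+.008*np.cos(phi)])
    for y,col in((-.028,(0,0,255)),(-.042,(255,0,0))):
        pts=[(px(b,w([c[0]+.02*np.sin(t),y,c[2]+.02*np.cos(t)]))-[240,180]+.5)*4 for t in np.linspace(0,6.28,60)]
        cv2.polylines(im,[np.int32(pts)],True,col,1)
    ims.append(im)
cv2.imwrite("pics/ov.png",np.hstack(ims))
s=get_state();R=Ro.from_quat(s["tcp_rot"]).as_matrix()
J=Ro.from_euler('z',P[2]).as_matrix().T@R;print(np.degrees(Ro.from_matrix(J.T@np.diag([-1,1,-1])).as_rotvec())/8)
E
```

```text
t 0.1 jigTCP [-0.1385  0.4973  0.2558] toolx [-0.61   0.792  0.   ] y [ 0.792  0.61  -0.001] F [ 0.3 -0.2  0.3] w 0.999
grasp [-0.1385  0.4972  0.2498] angle deg -42.8 r 0.204
[-7.16114794e-03 -5.75979301e-03 -6.55124843e+00]
```

View pics/ov.png

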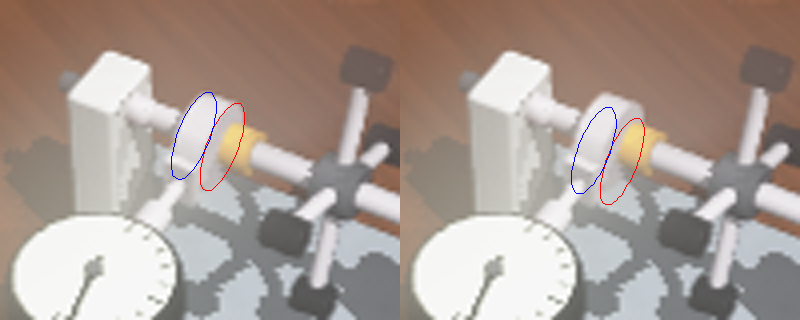

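```bash
python3 -m pendant '0 0 -1 0 0 0 100;0 0 -1 0 0 0 80;0 0 -1 0 0 0 60;0 0 -1 0 0 0 36;0 0 -1 0 0 0 36' >/dev/null
python3 -m pendant '0 0 -1 0 0 0 36;0 0 -0.55 0 0 0 36;0 0 0 -0.024 -0.059 0 36;0 0 0 -0.024 -0.059 0 36;0 0 0 -0.024 -0.059 0 36'
python3 -m pendant '0 0 0 -0.024 -0.059 0 36;0 0 0 -0.024 -0.059 0 36;0 0 0 -0.024 -0.059 0 36;0 0 0 -0.024 -0.059 0 36;0 0 0 -0.024 -0.059 0 36'
python3 -m pendant '0 0 0 0 0 0 36;0 0 0 0 0 0 36'
python3 - <<'E'
from h import *
rep();print(bar(np.radians(69.3)));f=grab_frame("wrist");save("w1.png",f)
E
```

```text
time: 1.35
eef_pos: [0.3707, 0.3474, 0.2561]
tcp_rot: [-0.23, 0.973, -0.0, -0.0]
contact_force: [0.7, 0.8, 0.3]
gripper_width: 0.362
grasp_force: 0.0
time: 1.98
eef_pos: [0.6056, 0.141, 0.256]
tcp_rot: [-0.23, 0.973, 0.0, -0.0]
contact_force: [0.2, 1.2, 0.1]
gripper_width: 0.358
grasp_force: 0.0
time: 2.22
eef_pos: [0.6041, 0.1428, 0.2558]
tcp_rot: [-0.23, 0.973, 0.0, -0.001]
contact_force: [-0.7, 0.1, -0.8]
gripper_width: 0.355
grasp_force: 0.0
t 2.225 jigTCP [0.0499 0.0346 0.2558] toolx [-1.     0.     0.001] y [0.    1.    0.001] F [-0.7  0.1 -0.8] w 0.355
grasp [0.0499 0.0346 0.2498] angle deg 18.4 r 0.1579
[0.05144942 0.025      0.11944112]
```

View pics/w1.png

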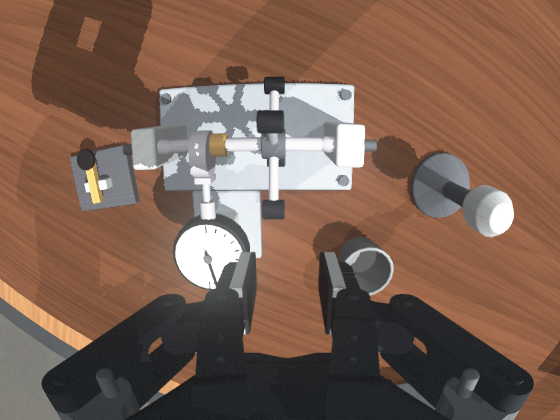

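```bash
python3 -m pendant '0 0 0 -0.0015 -0.0096 0.03 36;0 0 0 0 0 0.03 36;0 0 0 0 0 0.03 36;0 0 0 0 0 0.02 36;0 0 0 0 0 0 36'
python3 -m pendant '0 0 0 0 0 0.01 36;0 0 0 0 0 0.01 36;0 0 0 0 0 0 36'
python3 - <<'E'
from h import *
rep();f=grab_frame("wrist");save("w2.png",f)
E
```

```text
time: 2.9
eef_pos: [0.6088, 0.1358, 0.1455]
tcp_rot: [-0.231, 0.973, 0.0, -0.001]
contact_force: [-0.3, -0.1, -0.1]
gripper_width: 0.361
grasp_force: 0.0
time: 3.28
eef_pos: [0.6097, 0.1347, 0.1256]
tcp_rot: [-0.23, 0.973, 0.0, -0.001]
contact_force: [0.1, -0.5, -0.4]
gripper_width: 0.363
grasp_force: 0.0
t 3.275 jigTCP [0.0513 0.0248 0.1256] toolx [-1.    -0.     0.001] y [-0.     1.     0.001] F [ 0.1 -0.5 -0.4] w 0.363
grasp [0.0513 0.0248 0.1196] angle deg 69.1 r 0.0549
```

View pics/w2.png

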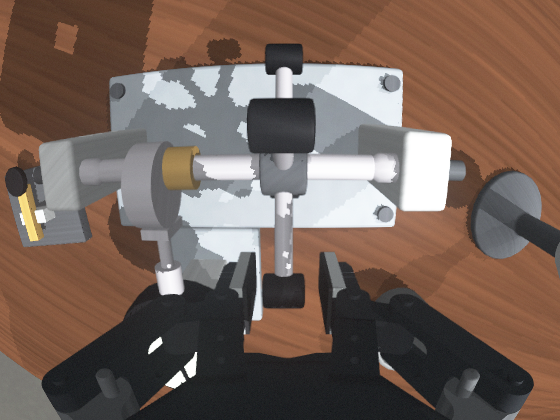

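```bash
python3 -m pendant '0 0 0 0 0 0 10;0 0 0 0 0 0 0;0 0 0 0 0 0 0;0 0 0 0 0 0 0;0 0 0 0 0 0 0'
python3 - <<'E'
from h import *
rep()
t=np.radians(np.arange(69.3,-95,-10))
for a,b in zip(t,t[1:]): d=bar(b)-bar(a);print(np.degrees(b).round(1),(-d[0]*1e3).round(1),(-d[2]*1e3).round(1))
E
```

```text
time: 3.95
eef_pos: [0.6108, 0.1335, 0.1269]
tcp_rot: [-0.229, 0.973, -0.001, 0.001]
contact_force: [3.1, -6.4, -0.2]
gripper_width: 0.196
grasp_force: 58.6
t 3.95 jigTCP [0.0518 0.0232 0.1269] toolx [-1.     0.001 -0.001] y [ 0.001  1.    -0.002] F [ 3.1 -6.4 -0.2] w 0.196
grasp [0.0518 0.0232 0.1209] angle deg 68.0 r 0.0559
59.3 4.2 -8.6
49.3 5.6 -7.8
39.3 6.9 -6.7
29.3 7.9 -5.4
19.3 8.7 -3.9
9.3 9.3 -2.4
-0.7 9.6 -0.7
-10.7 9.5 1.0
-20.7 9.2 2.6
-30.7 8.6 4.2
-40.7 7.8 5.6
-50.7 6.7 6.9
-60.7 5.4 7.9
-70.7 3.9 8.7
-80.7 2.4 9.3
-90.7 0.7 9.6
```

```bash
python3 -m pendant '0 0 0 0.0042 -0.0015 -0.0086 0;0 0 0 0.0056 0 -0.0078 0;0 0 0 0.0069 0 -0.0067 0;0 0 0 0 0 0 0'
python3 -c "
from h import *
rep()"
python3 -m pendant '0 0 0 0.0079 0 -0.0054 0;0 0 0 0.0087 0 -0.0039 0;0 0 0 0.0093 0 -0.0024 0;0 0 0 0.0096 0 -0.0007 0;0 0 0 0 0 0 0'
python3 - <<'E'
from h import *
rep();f=grab_frame("top");save("t2.png",f,(145,270,195,315),4.8);np.save("t2.npy",f,allow_pickle=True)
E
```

```text
time: 4.45
eef_pos: [0.5953, 0.1257, 0.1491]
tcp_rot: [-0.23, 0.973, 0.0, -0.001]
contact_force: [-0.2, -0.1, -6.0]
gripper_width: 0.194
grasp_force: 60.5
t 4.45 jigTCP [0.0344 0.0231 0.1491] toolx [-1.     0.     0.001] y [0. 1. 0.] F [-0.2 -0.1 -6. ] w 0.194
grasp [0.0344 0.0231 0.1431] angle deg 38.6 r 0.0551
time: 5.08
eef_pos: [0.5644, 0.1102, 0.1624]
tcp_rot: [-0.23, 0.973, 0.0, 0.001]
contact_force: [3.9, 2.3, -3.3]
gripper_width: 0.19
grasp_force: 58.9
t 5.075 jigTCP [-0.0002  0.0231  0.1624] toolx [-1.     0.001 -0.002] y [ 0.001  1.    -0.   ] F [ 3.9  2.3 -3.3] w 0.19
grasp [-1.000e-04  2.310e-02  1.564e-01] angle deg -0.1 r 0.0564
```

View pics/t2.png

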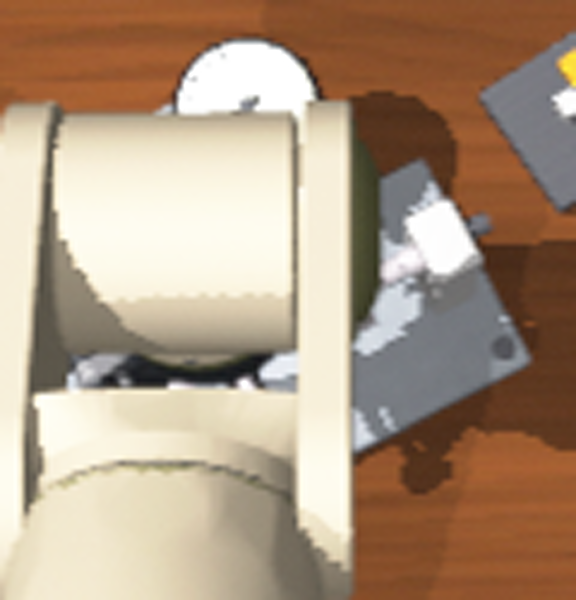

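```bash
cat >> h.py <<'E'
def needle(f):
    # mean darkness of the ray from dial centre, radii where only the needle passes
    g=cv2.cvtColor(f["frame"],cv2.COLOR_RGB2GRAY).astype(np.float32)
    A=np.linspace(0,2*np.pi,360,endpoint=False);rr=np.linspace(.008,.022,15)
    m=np.array([[px(f,w([.1-r*np.cos(a),-.035+r*np.sin(a),.112])) for r in rr] for a in A],np.float32)
    v=cv2.remap(g,m[:,:,0],m[:,:,1],cv2.INTER_LINEAR).mean(1)
    b=np.median(v)-v; i=b.argmax(); k=np.arange(i-12,i+13)%360
    wt=np.clip(b[k]-.3*b[i],0,None);off=(wt*np.arange(-12,13)).sum()/wt.sum()
    return round(A[i]+np.radians(off),3),round(float(b[i]),1),round(float(np.median(v)),1)
E
python3 - <<'E'
from h import *
for n in("top","scene"):print(n,needle(np.load(n+".npy",allow_pickle=True).item()))
f=grab_frame("scene");print(needle(f));save("s3.png",f,(180,320,225,385),5)
E
```

```text
top (np.float64(3.03), 65.4, 255.0)
scene (np.float64(3.033), 87.1, 246.9)
(np.float64(1.482), 112.1, 245.8)
```

View pics/s3.png

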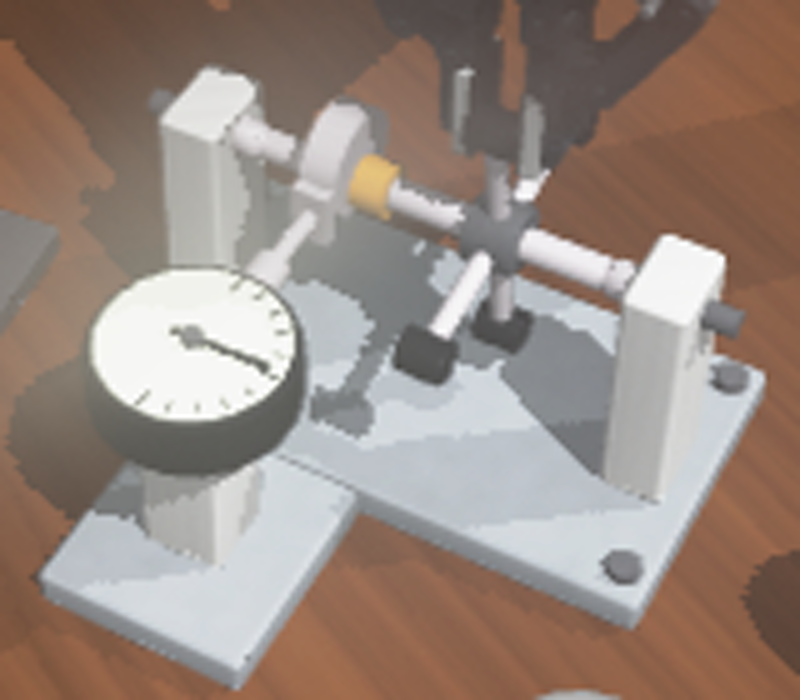

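```bash
python3 - <<'E'
from h import *
def tab(a0,a1,n):
    t=np.radians(np.linspace(a0,a1,n+1))
    for a,b in zip(t,t[1:]): d=bar(b)-bar(a);print(np.degrees(b).round(1),(-d[0]*1e3).round(1),(-d[2]*1e3).round(1))
    print()
tab(-.3,-56,6);tab(34,4,3);tab(4,-56,6)
d=bar(np.radians(34))-bar(np.radians(-56));print(d)
E
```

```text
-9.6 8.9 0.8
-18.9 8.6 2.2
-28.2 8.2 3.6
-37.4 7.5 4.8
-46.7 6.6 6.0
-56.0 5.6 7.0

24.0 8.4 -4.6
14.0 9.1 -3.1
4.0 9.5 -1.5

-6.0 9.6 0.2
-16.0 9.4 1.8
-26.0 9.0 3.4
-36.0 8.2 4.9
-46.0 7.2 6.3
-56.0 6.0 7.5

[0.07635268 0.         0.01484146]
```

```bash
python3 -m pendant '0 0 0 0.0089 0 0.0008 0;0 0 0 0.0086 0 0.0022 0;0 0 0 0.0082 0 0.0036 0;0 0 0 0.0075 0 0.0048 0' >/dev/null
python3 -m pendant '0 0 0 0.0066 0 0.006 0;0 0 0 0.0056 0 0.007 0;0 0 0 0 0 0 0;0 0 0 0 0 0 0'
python3 - <<'E'
from h import *
rep();print(needle(grab_frame("scene")))
E
python3 -m pendant '0 0 0 0 0 0 20;0 0 0 0 0 0 36;0 0 0 0 0 0 36;0 0 0 0 0 0 36'
python3 - <<'E'
from h import *
rep();print(needle(grab_frame("scene")))
E
```

```text
time: 6.18
eef_pos: [0.5239, 0.0899, 0.1395]
tcp_rot: [-0.23, 0.973, -0.0, 0.001]
contact_force: [-5.2, 1.8, 13.7]
gripper_width: 0.186
grasp_force: 76.0
t 6.175 jigTCP [-0.0455  0.0231  0.1395] toolx [-1.    -0.    -0.002] y [-0.     1.    -0.001] F [-5.2  1.8 13.7] w 0.186
grasp [-0.0454  0.0231  0.1335] angle deg -53.6 r 0.0565
(np.float64(0.257), 91.5, 246.0)
time: 6.72
eef_pos: [0.5234, 0.0896, 0.1373]
tcp_rot: [-0.23, 0.973, -0.0, -0.0]
contact_force: [-0.0, 0.8, -0.1]
gripper_width: 0.354
grasp_force: 0.0
t 6.725 jigTCP [-0.0461  0.0231  0.1373] toolx [-1. -0.  0.] y [-0.  1.  0.] F [-0.   0.8 -0.1] w 0.354
grasp [-0.0461  0.0231  0.1313] angle deg -55.8 r 0.0557
(np.float64(0.256), 91.6, 246.0)
```

```bash
python3 -m pendant '0 0 0 0 0 -0.03 36;0 0 0 0 0 -0.03 36;0 0 0 -0.0393 0 0 36;0 0 0 -0.0394 0 0 36;0 0 0 0 0 0 36' >/dev/null
python3 -m pendant '0 0 0 0 0 0.024 36;0 0 0 0 0 0.023 36;0 0 0 0 0 0 36;0 0 0 0 0 0 36'
python3 -c "
from h import *
rep()"
python3 -m pendant '0 0 0 0 0 0 10;0 0 0 0 0 0 0;0 0 0 0 0 0 0;0 0 0 0 0 0 0'
python3 - <<'E'
from h import *
rep();print(needle(grab_frame("scene")))
def tab(a0,a1,n):
    t=np.radians(np.linspace(a0,a1,n+1))
    for a,b in zip(t,t[1:]): d=bar(b)-bar(a);print(np.degrees(b).round(1),(-d[0]*1e3).round(1),(-d[2]*1e3).round(1))
tab(36.4,3.5,4);tab(3.5,-56.5,6)
E
```

```text
time: 7.9
eef_pos: [0.594, 0.1247, 0.1515]
tcp_rot: [-0.23, 0.973, -0.0, 0.001]
contact_force: [-0.5, -0.6, 0.8]
gripper_width: 0.359
grasp_force: 0.0
t 7.9 jigTCP [0.0328 0.0229 0.1515] toolx [-1.     0.    -0.001] y [ 0.     1.    -0.001] F [-0.5 -0.6  0.8] w 0.359
grasp [0.0328 0.0229 0.1455] angle deg 35.8 r 0.0561
time: 8.4
eef_pos: [0.5943, 0.1251, 0.1515]
tcp_rot: [-0.23, 0.973, -0.0, 0.001]
contact_force: [-0.8, 1.3, 6.0]
gripper_width: 0.183
grasp_force: 58.5
t 8.4 jigTCP [0.0333 0.0231 0.1515] toolx [-1.     0.    -0.002] y [ 0.     1.    -0.001] F [-0.8  1.3  6. ] w 0.183
grasp [0.0333 0.023  0.1455] angle deg 36.2 r 0.0564
(np.float64(0.264), 105.2, 239.5)
28.2 6.7 -4.2
20.0 7.2 -3.2
11.7 7.6 -2.2
3.5 7.8 -1.0
-6.5 9.6 0.3
-16.5 9.4 1.9
-26.5 8.9 3.5
-36.5 8.2 5.0
-46.5 7.2 6.4
-56.5 6.0 7.5
```

Now to the lowest point, and pause about 2 s.

```bash
python3 -m pendant '0 0 0 0.0067 0 -0.0042 0;0 0 0 0.0072 0 -0.0032 0;0 0 0 0.0076 0 -0.0022 0;0 0 0 0.0078 0 -0.001 0;0 0 0 0 0 0 0'
python3 - <<'E'
from h import *
rep();print(needle(grab_frame("scene")))
E
python3 -m pendant '0 0 0 0 0 0 0;0 0 0 0 0 0 0;0 0 0 0 0 0 0'
python3 - <<'E'
from h import *
rep();print(needle(grab_frame("scene")))
E
```

```text
time: 9.07
eef_pos: [0.5692, 0.1126, 0.1636]
tcp_rot: [-0.23, 0.973, 0.0, 0.004]
contact_force: [2.6, 5.5, 11.9]
gripper_width: 0.168
grasp_force: 58.4
t 9.075 jigTCP [0.0052 0.0231 0.1636] toolx [-1.     0.001 -0.008] y [ 0.001  1.    -0.002] F [ 2.6  5.5 11.9] w 0.168
grasp [0.0053 0.0231 0.1576] angle deg 5.2 r 0.0579
(np.float64(6.193), 89.8, 245.8)
time: 9.5
eef_pos: [0.5694, 0.1126, 0.1636]
tcp_rot: [-0.23, 0.973, 0.0, 0.004]
contact_force: [3.1, 5.0, 11.8]
gripper_width: 0.166
grasp_force: 58.6
t 9.5 jigTCP [0.0054 0.0231 0.1636] toolx [-1.     0.    -0.007] y [ 0.     1.    -0.001] F [ 3.1  5.  11.8] w 0.166
grasp [0.0054 0.0231 0.1576] angle deg 5.4 r 0.0578
(np.float64(6.193), 89.7, 245.8)
```

```bash
cat >> h.py <<'E'
def needle2(f):
    g=cv2.cvtColor(f["frame"],cv2.COLOR_RGB2GRAY).astype(np.float32)
    q=np.arange(-.021,.0211,.0003);X,Y=np.meshgrid(q,q)
    m=np.array([px(f,w([.1+x,-.035+y,.112])) for x,y in zip(X.ravel(),Y.ravel())],np.float32).reshape(*X.shape,2)
    v=cv2.remap(g,m[...,0],m[...,1],cv2.INTER_CUBIC)
    ins=np.hypot(X,Y)<.0205
    d=np.clip(np.median(v[ins])-v-25,0,None)*ins
    # drop blobs that are not the hub/needle
    n,l,st,_=cv2.connectedComponentsWithStats((d>0).astype(np.uint8));k=1+st[1:,4].argmax();d=d*(l==k)
    x,y,W=X[d>0],Y[d>0],d[d>0];c=np.array([np.average(x,weights=W),np.average(y,weights=W)])
    C=np.cov(np.c_[x,y].T,aweights=W);e,V=np.linalg.eigh(C);u=V[:,1]
    if u@c<0:u=-u
    return round(float(np.arctan2(u[1],-u[0])),3),round(float(e[1]/e[0]),1),c.round(4)
E
python3 - <<'E'
from h import *
for n in("top","scene"):print(n,needle2(np.load(n+".npy",allow_pickle=True).item()))
f=np.load("scene.npy",allow_pickle=True).item();im=cv2.imread("pics/s3.png")[:,:,::-1]
fr=f["frame"].copy();fr[180:320,225:385]=cv2.resize(im,(160,140),interpolation=cv2.INTER_AREA);f["frame"]=fr;print("s3",needle2(f),needle(f))
f=grab_frame("scene");np.save("s4.npy",f,allow_pickle=True);print("now",needle2(f),needle(f));rep()
E
```

```text
top (2.946, 17.4, array([ 0.0056, -0.0002]))
scene (2.939, 29.6, array([ 0.0045, -0.0005]))
s3 (1.545, 25.4, array([-0.001 ,  0.0048])) (np.float64(1.482), 104.6, 245.7)
now (0.01, 25.4, array([-0.0051, -0.0014])) (np.float64(6.193), 89.8, 245.8)
t 9.6 jigTCP [0.0054 0.0231 0.1636] toolx [-1.     0.    -0.007] y [ 0.     1.    -0.001] F [ 2.2  6.5 11.8] w 0.166
grasp [0.0054 0.0231 0.1576] angle deg 5.4 r 0.0578
```

```bash
python3 -m pendant '0 0 0 0.003 0 -0.001 0;0 0 0 0 0 0 0;0 0 0 0 0 0 0;0 0 0 0 0 0 20;0 0 0 0 0 0 36'
python3 -m pendant '0 0 0 0 0 0 36;0 0 0 0 0 0 36;0 0 0 0 0 0 36;0 0 0 0 0 0 36;0 0 0 0 0 0 36'
python3 -m pendant '0 0 0 0 0 0 36;0 0 0 0 0 0 36;0 0 0 0 0 0 36;0 0 0 0 0 0 36;0 0 0 0 0 0 36'
python3 -m pendant '0 0 0 0 0 0 36;0 0 0 0 0 0 36;0 0 0 0 0 0 36;0 0 0 0 0 0 36;0 0 0 0 0 0 36'
python3 - <<'E'
from h import *
rep();f=grab_frame("scene");np.save("s5.npy",f,allow_pickle=True);print("now",needle2(f))
f=grab_frame("wrist");save("w3.png",f)
E
```

```text
time: 10.22
eef_pos: [0.565, 0.1104, 0.1622]
tcp_rot: [-0.23, 0.973, -0.0, 0.0]
contact_force: [0.9, 0.1, -0.1]
gripper_width: 0.354
grasp_force: 0.0
time: 10.85
eef_pos: [0.5649, 0.1104, 0.162]
tcp_rot: [-0.23, 0.973, 0.0, -0.0]
contact_force: [-0.9, 0.1, -0.1]
gripper_width: 0.362
grasp_force: 0.0
time: 11.48
eef_pos: [0.5649, 0.1104, 0.162]
tcp_rot: [-0.23, 0.973, -0.0, 0.0]
contact_force: [0.3, -0.1, -0.6]
gripper_width: 0.362
grasp_force: 0.0
time: 12.1
eef_pos: [0.565, 0.1104, 0.162]
tcp_rot: [-0.23, 0.973, -0.0, 0.0]
contact_force: [-0.3, -0.2, 0.0]
gripper_width: 0.36
grasp_force: 0.0
t 12.1 jigTCP [0.0004 0.0231 0.162 ] toolx [-1.  0. -0.] y [ 0.  1. -0.] F [-0.3 -0.2  0. ] w 0.36
grasp [0.0004 0.0231 0.156 ] angle deg 0.4 r 0.056
now (-0.007, 24.0, array([-0.0048, -0.0015]))
```

View pics/w3.png

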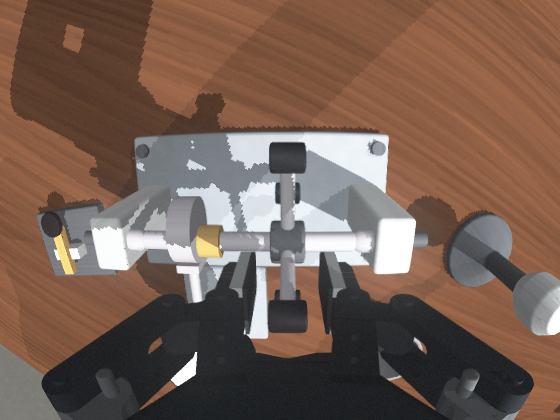

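```bash
python3 -m pendant '0 0 0 0 0 0 10;0 0 0 0 0 0 0;0 0 0 0 0 0 0;0 0 0 0 0 0 0'
python3 -c "
from h import *
rep()"
python3 -m pendant '0 0 0 0.0096 0 0.0003 0;0 0 0 0.0094 0 0.0019 0;0 0 0 0.0089 0 0.0035 0;0 0 0 0.0082 0 0.005 0;0 0 0 0 0 0 0' >/dev/null
python3 -m pendant '0 0 0 0.0072 0 0.0064 0;0 0 0 0.006 0 0.0075 0;0 0 0 0 0 0 0;0 0 0 0 0 0 0' >/dev/null
python3 -c "
from h import *
rep();print(needle2(grab_frame('scene')))"
python3 -m pendant '0 0 0 0 0 0 20;0 0 0 0 0 0 36;0 0 0 0 0 0 36;0 0 0 0 0 0 36' >/dev/null
python3 - <<'E'
from h import *
rep();n=needle2(grab_frame("scene"));print(n,np.degrees(np.arccos(1-n[0]/1.6)))
E
```

```text
time: 12.7
eef_pos: [0.5648, 0.1104, 0.1619]
tcp_rot: [-0.23, 0.973, 0.0, -0.0]
contact_force: [-2.1, -0.9, 0.1]
gripper_width: -0.001
grasp_force: 1.3
t 12.7 jigTCP [0.0002 0.0231 0.1619] toolx [-1.     0.     0.001] y [0. 1. 0.] F [-2.1 -0.9  0.1] w -0.001
grasp [0.0002 0.0231 0.1559] angle deg 0.2 r 0.0559
t 13.825 jigTCP [-0.049   0.0232  0.1372] toolx [-1.     0.     0.001] y [0. 1. 0.] F [ 0.7 -0.3  0.3] w -0.002
grasp [-0.0491  0.0232  0.1312] angle deg -57.5 r 0.0581
(-0.013, 22.7, array([-0.0045, -0.0015]))
t 14.375 jigTCP [-0.0489  0.0231  0.1374] toolx [-1.  0. -0.] y [ 0.  1. -0.] F [ 0.7 -0.1  0. ] w 0.364
grasp [-0.0489  0.0231  0.1314] angle deg -57.3 r 0.0581
(-0.013, 22.8, array([-0.0045, -0.0015])) nan<stdin>:2: RuntimeWarning: invalid value encountered in arccos
```

```bash
cat >> h.py <<'E'
def star(f,arms=(0,1,2,3),p=P):
    g=cv2.GaussianBlur(cv2.cvtColor(f["frame"],cv2.COLOR_RGB2GRAY).astype(np.float32),(0,0),.7)
    th=np.radians(np.arange(-45,46,.5));out=[]
    sm=lambda pts:cv2.remap(g,np.float32([q[0] for q in pts])[None],np.float32([q[1] for q in pts])[None],cv2.INTER_LINEAR).ravel()
    for t in th:
        S=[]
        for k in arms:
            a=t+k*np.pi/2
            B=[px(f,w(bar(a,r)+[0,y,0],p)) for r in(.05,.055,.06) for y in(-.006,0,.006)]
            A=[px(f,w(bar(a,r),p)) for r in np.linspace(.02,.042,8)]
            S.append(sm(A).mean()-sm(B).mean())
        out.append(S)
    return np.degrees(th),np.array(out)
def showstar(f,**k):
    t,o=star(f,**k);s=o.sum(1);print("star",t[s.argmax()],s.max().round(0),"per arm",[(t[i],c[i].round(0)) for c in o.T for i in [c.argmax()]])
E
python3 - <<'E'
from h import *
P2=np.array([0.57490622,0.08959903,0.46383275])
f=np.load("scene.npy",allow_pickle=True).item();showstar(f)
f2=dict(f);im=cv2.imread("pics/s3.png")[:,:,::-1];fr=f["frame"].copy();fr[180:320,225:385]=cv2.resize(im,(160,140),interpolation=cv2.INTER_AREA);f2["frame"]=fr;showstar(f2)
for n in("s4","s5"):showstar(np.load(n+".npy",allow_pickle=True).item())
showstar(grab_frame("scene"));rep()
E
```

```text
star -20.5 400.0 per arm [(np.float64(-23.0), np.float32(109.0)), (np.float64(-25.5), np.float32(127.0)), (np.float64(-23.5), np.float32(121.0)), (np.float64(-17.0), np.float32(91.0))]
star 7.0 316.0 per arm [(np.float64(-41.0), np.float32(55.0)), (np.float64(9.0), np.float32(152.0)), (np.float64(5.5), np.float32(59.0)), (np.float64(-1.5000000000000002), np.float32(79.0))]
star 19.5 230.0 per arm [(np.float64(-25.0), np.float32(56.0)), (np.float64(21.5), np.float32(153.0)), (np.float64(-45.0), np.float32(61.0)), (np.float64(-39.5), np.float32(43.0))]
star 17.0 261.0 per arm [(np.float64(22.0), np.float32(38.0)), (np.float64(18.0), np.float32(152.0)), (np.float64(-45.0), np.float32(42.0)), (np.float64(19.5), np.float32(49.0))]
star 3.5 398.0 per arm [(np.float64(5.0), np.float32(60.0)), (np.float64(3.0000000000000004), np.float32(149.0)), (np.float64(0.0), np.float32(66.0)), (np.float64(7.0), np.float32(133.0))]
t 14.475 jigTCP [-0.0489  0.0231  0.1374] toolx [-1.  0. -0.] y [ 0.  1. -0.] F [ 0.  -0.5  0.2] w 0.358
grasp [-0.0489  0.0231  0.1314] angle deg -57.3 r 0.0581
```

```bash
python3 -m pendant '0 0 0 0 0 -0.035 36;0 0 0 0 0 -0.035 36;0 0 0 -0.026 0 0 36;0 0 0 -0.0263 0 0 36;0 0 0 0 0 0 36' >/dev/null
python3 -m pendant '0 0 0 0 0 0 36'
python3 - <<'E'
from h import *
rep();f=grab_frame("scene");showstar(f);print(needle2(f))
from scipy.optimize import least_squares
# refine: star y offset as well
for dy in(-.003,-.0015,0):
    t,o=star(f,p=np.r_[P[:2]+dy*np.array([-np.sin(P[2]),np.cos(P[2])]),P[2]]);s=o.sum(1);print(dy,t[s.argmax()],s.max())
E
```

```text
time: 15.22
eef_pos: [0.5671, 0.1116, 0.2072]
tcp_rot: [-0.23, 0.973, 0.0, -0.0]
contact_force: [-0.9, -0.7, -0.0]
gripper_width: 0.361
grasp_force: 0.0
t 15.225 jigTCP [0.0029 0.0232 0.2072] toolx [-1.     0.     0.001] y [0. 1. 0.] F [-0.9 -0.7 -0. ] w 0.361
grasp [0.0029 0.0232 0.2012] angle deg 1.6 r 0.1012
star 3.5 403.0 per arm [(np.float64(4.0), np.float32(62.0)), (np.float64(3.0000000000000004), np.float32(150.0)), (np.float64(0.0), np.float32(67.0)), (np.float64(7.0), np.float32(133.0))]
(-0.006, 21.2, array([-0.0048, -0.0016]))
-0.003 2.0 302.83286
-0.0015 3.0000000000000004 367.39056
0 3.5 403.32227
```

```bash
python3 -m pendant '0 0 0 -0.0005 0 0.02 36;0 0 0 0 0 0.02 36;0 0 0 0 0 0.0085 36;0 0 0 0 0 0 36;0 0 0 0 0 0 36' >/dev/null
python3 -c "
from h import *
rep()"
python3 -m pendant '0 0 0 0 0 0 10;0 0 0 0 0 0 0;0 0 0 0 0 0 0;0 0 0 0 0 0 0' 
python3 -m pendant '0 0.4 0 -0.0033 0 0.0001 0;0 0.4 0 -0.0033 0 0.0001 0;0 0 0 0 0 0 0;0 0 0 0 0 0 0'
python3 - <<'E'
from h import *
rep();f=grab_frame("scene");showstar(f,arms=(1,2,3));showstar(f);print(needle2(f))
E
```

```text
t 15.9 jigTCP [0.0041 0.0229 0.1598] toolx [-1.     0.    -0.001] y [ 0.     1.    -0.001] F [-1.  -0.1 -0.2] w 0.364
grasp [0.0041 0.0229 0.1538] angle deg 4.4 r 0.0539
time: 16.4
eef_pos: [0.5683, 0.1121, 0.1598]
tcp_rot: [-0.23, 0.973, -0.0, 0.001]
contact_force: [-1.4, 0.9, 5.2]
gripper_width: 0.198
grasp_force: 58.9
time: 16.9
eef_pos: [0.5744, 0.1152, 0.1591]
tcp_rot: [-0.23, 0.972, -0.013, -0.053]
contact_force: [0.9, 2.4, 4.7]
gripper_width: 0.197
grasp_force: 59.0
t 16.9 jigTCP [0.011  0.0231 0.1591] toolx [-0.994 -0.     0.11 ] y [-0.  1. -0.] F [0.9 2.4 4.7] w 0.197
grasp [0.0103 0.0231 0.1531] angle deg 11.0 r 0.0541
star 7.0 210.0 per arm [(np.float64(9.5), np.float32(156.0)), (np.float64(6.5), np.float32(50.0)), (np.float64(-39.5), np.float32(43.0))]
star 7.0 227.0 per arm [(np.float64(-21.5), np.float32(35.0)), (np.float64(9.5), np.float32(156.0)), (np.float64(6.5), np.float32(50.0)), (np.float64(-39.5), np.float32(43.0))]
(-0.022, 20.2, array([-0.005 , -0.0017]))
```

```bash
for i in 1 2 3 4; do python3 -m pendant '0 0 0 0 0 0 0;0 0 0 0 0 0 0;0 0 0 0 0 0 0;0 0 0 0 0 0 0;0 0 0 0 0 0 0' >/dev/null; done
python3 -c "
from h import *
print(needle2(grab_frame('scene')))"
python3 -m pendant '0 -1 0 0.0083 0 0.0006 0;0 -1 0 0.0083 0 0.0006 0;0 -1 0 0.0083 0 0.0006 0;0 -1 0 0.0083 0 0.0006 0;0 0 0 0 0 0 0'
python3 - <<'E'
from h import *
rep();print(get_state()["qpos"].round(2));f=grab_frame("scene");showstar(f,arms=(1,2,3));print(needle2(f))
E
```

```text
(-0.022, 20.2, array([-0.005 , -0.0017]))
time: 20.12
eef_pos: [0.5442, 0.1, 0.1547]
tcp_rot: [-0.223, 0.949, 0.051, 0.218]
contact_force: [-10.4, 2.4, 19.5]
gripper_width: 0.201
grasp_force: 61.6
t 20.125 jigTCP [-0.0228  0.0231  0.1547] toolx [-0.9    0.001 -0.436] y [ 0.002  1.    -0.001] F [-10.4   2.4  19.5] w 0.201
grasp [-0.0201  0.0231  0.1493] angle deg -22.2 r 0.0533
[-0.14  0.32  1.85  0.43  0.63 -2.47]
star -21.5 294.0 per arm [(np.float64(-27.5), np.float32(127.0)), (np.float64(-24.000000000000004), np.float32(122.0)), (np.float64(-18.5), np.float32(101.0))]
(0.236, 23.1, array([-0.0046, -0.0005]))
```

```bash
cat >> h.py <<'E'
def tcp(g,tau): t=np.radians(tau);return np.array([g[0]+.006*np.sin(t),g[2]+.006*np.cos(t)])
def rows(seq,w_=0):
    # seq: list of (tcp xz, tilt deg)
    for (a,ta),(b,tb) in zip(seq,seq[1:]):
        t=np.radians(ta);d=np.array(b)-a
        xt=np.array([-np.cos(t),np.sin(t)]);zt=np.array([-np.sin(t),-np.cos(t)])
        print("0 %.2f 0 %.4f 0 %.4f %d"%((tb-ta)/8,d@xt,d@zt,w_),"|",np.round(b,3),round(tb,1))
def cur():
    s=get_state();j=tojig(s["eef_pos"]);J=Ro.from_euler('z',P[2]).as_matrix().T@Ro.from_quat(s["tcp_rot"]).as_matrix()
    return np.array([j[0],j[2]]),float(np.degrees(np.arctan2(J[2,0],-J[0,0])))
def stroke(a0,t0,a1,t1,n,r=.0545):
    return [(tcp(bar(np.radians(a),r),t),t) for a,t in zip(np.linspace(a0,a1,n+1),np.linspace(t0,t1,n+1))]
E
python3 -m pendant '0 0 0 0 0 -0.001 0;0 0 0 0 0 0 20;0 0 0 0 0 0 36;0 0 0 0 0 0 36;0 0 0 0 0 0 36'
python3 -m pendant '0 0 0 0 0 -0.035 36;0 0 0 0 0 -0.035 36;0 0 0 0 0 0 36'
python3 - <<'E'
from h import *
rep();f=grab_frame("scene");showstar(f);print(needle2(f))
p,t=cur();print(p,t)
e=tcp(bar(np.radians(67.5),.0545),30);s30=np.array([np.sin(np.radians(30)),np.cos(np.radians(30))])
A=e+.07*s30
n=8;rows([(p+(A-p)*i/n,t+(30-t)*i/n) for i in range(n+1)],36)
E
```

```text
time: 20.8
eef_pos: [0.5444, 0.1002, 0.1535]
tcp_rot: [-0.224, 0.949, 0.051, 0.215]
contact_force: [-0.4, -0.3, 0.0]
gripper_width: 0.362
grasp_force: 0.0
time: 21.18
eef_pos: [0.5179, 0.0864, 0.219]
tcp_rot: [-0.224, 0.949, 0.05, 0.217]
contact_force: [0.3, 0.9, -0.2]
gripper_width: 0.358
grasp_force: 0.0
t 21.175 jigTCP [-0.0524  0.0226  0.219 ] toolx [-0.9   -0.001 -0.435] y [ 0.001  1.    -0.002] F [ 0.3  0.9 -0.2] w 0.358
grasp [-0.0498  0.0226  0.2136] angle deg -23.7 r 0.124
star -21.5 407.0 per arm [(np.float64(-25.0), np.float32(113.0)), (np.float64(-26.5), np.float32(128.0)), (np.float64(-24.000000000000004), np.float32(121.0)), (np.float64(-17.5), np.float32(104.0))]
(0.222, 23.0, array([-0.0048, -0.0005]))
[-0.05256575  0.21747556] -25.669711926207075
0 0.87 0 -0.0142 0 0.0111 36 | [-0.035  0.214] -18.7
0 0.87 0 -0.0154 0 0.0093 36 | [-0.017  0.21 ] -11.8
0 0.87 0 -0.0165 0 0.0074 36 | [0.    0.206] -4.8
0 0.87 0 -0.0172 0 0.0053 36 | [0.018 0.202] 2.2
0 0.87 0 -0.0177 0 0.0032 36 | [0.036 0.198] 9.1
0 0.87 0 -0.0180 0 0.0010 36 | [0.053 0.194] 16.1
0 0.87 0 -0.0180 0 -0.0012 36 | [0.071 0.191] 23.0
0 0.87 0 -0.0177 0 -0.0034 36 | [0.088 0.187] 30.0
```

```bash
python3 -m pendant '0 0.87 0 -0.0142 0 0.0111 36;0 0.87 0 -0.0154 0 0.0093 36;0 0.87 0 -0.0165 0 0.0074 36;0 0.87 0 -0.0172 0 0.0053 36' >/dev/null
python3 -m pendant '0 0.87 0 -0.0177 0 0.0032 36;0 0.87 0 -0.018 0 0.001 36;0 0.87 0 -0.018 0 -0.0012 36;0 0.87 0 -0.0177 0 -0.0034 36;0 0 0 0 0 0 36' >/dev/null
python3 -m pendant '0 0 0 0 0 0 36'
python3 - <<'E'
from h import *
rep();print(get_state()["qpos"].round(2))
p,t=cur();e=tcp(bar(np.radians(68),.0545),30)
rows([(p,t),(p+(e-p)/3,(t)),(p+(e-p)*2/3,t),(e,30)],36)
print();rows(stroke(68,30,-22,-25,12))
E
```

```text
time: 22.48
eef_pos: [0.6432, 0.1497, 0.1853]
tcp_rot: [-0.222, 0.94, -0.059, -0.252]
contact_force: [-1.1, 0.2, 0.8]
gripper_width: 0.363
grasp_force: 0.0
t 22.475 jigTCP [0.088  0.0232 0.1853] toolx [-0.865 -0.     0.501] y [-0.  1.  0.] F [-1.1  0.2  0.8] w 0.363
grasp [0.085  0.0232 0.1801] angle deg 46.7 r 0.1168
[ 0.11  1.    0.61 -0.19  2.02 -1.96]
0 0.00 0 -0.0000 0 0.0230 36 | [0.076 0.165] 30.1
0 0.00 0 -0.0000 0 0.0230 36 | [0.065 0.146] 30.1
0 -0.01 0 -0.0000 0 0.0230 36 | [0.054 0.126] 30

0 -0.57 0 0.0064 0 -0.0040 0 | [0.05  0.132] 25.4
0 -0.57 0 0.0066 0 -0.0037 0 | [0.046 0.138] 20.8
0 -0.57 0 0.0067 0 -0.0034 0 | [0.041 0.144] 16.2
0 -0.57 0 0.0069 0 -0.0030 0 | [0.035 0.149] 11.7
0 -0.57 0 0.0071 0 -0.0027 0 | [0.028 0.153] 7.1
0 -0.57 0 0.0072 0 -0.0024 0 | [0.022 0.156] 2.5
0 -0.57 0 0.0073 0 -0.0020 0 | [0.014 0.159] -2.1
0 -0.57 0 0.0074 0 -0.0017 0 | [0.007 0.16 ] -6.7
0 -0.57 0 0.0075 0 -0.0013 0 | [-0.001  0.16 ] -11.2
0 -0.57 0 0.0075 0 -0.0010 0 | [-0.008  0.16 ] -15.8
0 -0.57 0 0.0076 0 -0.0006 0 | [-0.016  0.158] -20.4
0 -0.57 0 0.0076 0 -0.0003 0 | [-0.023  0.156] -25.0
```

```bash
python3 -m pendant '0 0 0 0 0 0.023 36;0 0 0 0 0 0.023 36;0 0 0 0 0 0.023 36;0 0 0 0 0 0 36;0 0 0 0 0 0 36'
python3 -m pendant '0 0 0 0 0 0 10;0 0 0 0 0 0 0;0 0 0 0 0 0 0;0 0 0 0 0 0 0' 
python3 -c "
from h import *
rep();f=grab_frame('scene');showstar(f);print(needle2(f))"
python3 -m pendant '0 -0.57 0 0.0064 0 -0.004 0;0 -0.57 0 0.0066 0 -0.0037 0;0 -0.57 0 0.0067 0 -0.0034 0;0 -0.57 0 0.0069 0 -0.003 0;0 0 0 0 0 0 0'
python3 - <<'E'
from h import *
rep();f=grab_frame("scene");showstar(f);print(needle2(f))
E
```

```text
time: 23.1
eef_pos: [0.613, 0.1342, 0.1283]
tcp_rot: [-0.222, 0.94, -0.06, -0.251]
contact_force: [-0.4, -0.7, 0.6]
gripper_width: 0.363
grasp_force: 0.0
time: 23.6
eef_pos: [0.6132, 0.1346, 0.1274]
tcp_rot: [-0.222, 0.94, -0.06, -0.251]
contact_force: [2.9, 2.8, 5.7]
gripper_width: 0.197
grasp_force: 58.8
t 23.6 jigTCP [0.0544 0.0231 0.1274] toolx [-0.867  0.     0.499] y [-0.     1.    -0.001] F [2.9 2.8 5.7] w 0.197
grasp [0.0514 0.0231 0.1222] angle deg 66.6 r 0.056
star -19.5 94.0 per arm [(np.float64(-13.5), np.float32(20.0)), (np.float64(-28.500000000000004), np.float32(11.0)), (np.float64(25.0), np.float32(78.0)), (np.float64(-17.5), np.float32(76.0))]
(0.215, 20.6, array([-0.0048, -0.0005]))
time: 24.28
eef_pos: [0.5961, 0.126, 0.1498]
tcp_rot: [-0.228, 0.968, -0.023, -0.099]
contact_force: [4.5, 3.3, -5.3]
gripper_width: 0.193
grasp_force: 63.0
t 24.275 jigTCP [0.0353 0.0231 0.1498] toolx [-0.979  0.     0.202] y [ 0.  1. -0.] F [ 4.5  3.3 -5.3] w 0.193
grasp [0.034  0.0231 0.1439] angle deg 37.8 r 0.0555
star 35.0 216.0 per arm [(np.float64(36.0), np.float32(25.0)), (np.float64(41.0), np.float32(150.0)), (np.float64(-45.0), np.float32(145.0)), (np.float64(39.0), np.float32(26.0))]
(0.788, 19.2, array([-0.0047,  0.0023]))
```

```bash
python3 -m pendant '0 -0.57 0 0.0071 0 -0.0027 0;0 -0.57 0 0.0072 0 -0.0024 0;0 -0.57 0 0.0073 0 -0.002 0;0 -0.57 0 0.0074 0 -0.0017 0'
python3 -m pendant '0 -0.57 0 0.0075 0 -0.0013 0;0 -0.57 0 0.0075 0 -0.001 0;0 -0.57 0 0.0076 0 -0.0006 0;0 -0.57 0 0.0076 0 -0.0003 0;0 0 0 0 0 0 0'
python3 -c "
from h import *
rep();f=grab_frame('scene');showstar(f);print(needle2(f))"
python3 -m pendant '0 0 0 0 0 0 20;0 0 0 0 0 0 36;0 0 0 0 0 0 36;0 0 0 0 0 0 36'
python3 -m pendant '0 0 0 0 0 -0.035 36;0 0 0 0 0 -0.035 36;0 0 0 0 0 0 36'
python3 - <<'E'
from h import *
rep();f=grab_frame("scene");showstar(f);print(needle2(f))
p,t=cur();print(p,t)
E
```

```text
time: 24.82
eef_pos: [0.5717, 0.1138, 0.1603]
tcp_rot: [-0.229, 0.972, 0.013, 0.056]
contact_force: [8.4, 3.6, -11.7]
gripper_width: 0.196
grasp_force: 60.2
time: 25.45
eef_pos: [0.5442, 0.1, 0.1569]
tcp_rot: [-0.224, 0.951, 0.049, 0.208]
contact_force: [6.1, 4.2, -4.6]
gripper_width: 0.194
grasp_force: 59.4
t 25.45 jigTCP [-0.0228  0.0231  0.1569] toolx [-0.909  0.001 -0.418] y [0.    1.    0.001] F [ 6.1  4.2 -4.6] w 0.194
grasp [-0.0202  0.0231  0.1515] angle deg -21.5 r 0.0553
star -14.999999999999998 431.0 per arm [(np.float64(-14.500000000000002), np.float32(99.0)), (np.float64(-18.5), np.float32(136.0)), (np.float64(-17.5), np.float32(108.0)), (np.float64(-12.5), np.float32(110.0))]
(2.266, 33.1, array([0.003, 0.003]))
time: 26.0
eef_pos: [0.5441, 0.1001, 0.157]
tcp_rot: [-0.225, 0.951, 0.049, 0.208]
contact_force: [-0.6, -0.3, -0.1]
gripper_width: 0.361
grasp_force: 0.0
time: 26.38
eef_pos: [0.5184, 0.0866, 0.2229]
tcp_rot: [-0.224, 0.95, 0.048, 0.21]
contact_force: [-1.1, -0.2, -0.1]
gripper_width: 0.359
grasp_force: 0.0
t 26.375 jigTCP [-0.0518  0.0226  0.2229] toolx [-0.907 -0.001 -0.42 ] y [ 0.     1.    -0.003] F [-1.1 -0.2 -0.1] w 0.359
grasp [-0.0493  0.0226  0.2174] angle deg -22.8 r 0.1274
star -14.999999999999998 435.0 per arm [(np.float64(-17.0), np.float32(103.0)), (np.float64(-18.5), np.float32(135.0)), (np.float64(-17.5), np.float32(108.0)), (np.float64(-10.0), np.float32(123.0))]
(2.242, 33.5, array([0.003 , 0.0032]))
[-0.05197988  0.22127004] -24.715870618838046
```

```bash
python3 - <<'E'
from h import *
p,t=cur()
e=tcp(bar(np.radians(75),.0545),30);s30=np.array([np.sin(np.radians(30)),np.cos(np.radians(30))])
A=e+.072*s30
n=8;rows([(p+(A-p)*i/n,t+(30-t)*i/n) for i in range(n+1)],36)
print();rows(stroke(75,30,9.8,0,9))
E
```

```text
0 0.85 0 -0.0142 0 0.0120 36 | [-0.034  0.216] -17.9
0 0.85 0 -0.0156 0 0.0102 36 | [-0.016  0.211] -11.0
0 0.85 0 -0.0167 0 0.0083 36 | [0.002 0.206] -4.2
0 0.85 0 -0.0175 0 0.0063 36 | [0.02  0.201] 2.6
0 0.85 0 -0.0182 0 0.0041 36 | [0.038 0.197] 9.5
0 0.85 0 -0.0185 0 0.0019 36 | [0.056 0.192] 16.3
0 0.85 0 -0.0186 0 -0.0003 36 | [0.074 0.187] 23.2
0 0.85 0 -0.0185 0 -0.0025 36 | [0.092 0.182] 30.0

0 -0.42 0 0.0055 0 -0.0045 0 | [0.053 0.126] 26.7
0 -0.42 0 0.0058 0 -0.0042 0 | [0.05  0.132] 23.3
0 -0.42 0 0.0061 0 -0.0038 0 | [0.046 0.138] 20.0
0 -0.42 0 0.0063 0 -0.0034 0 | [0.041 0.144] 16.7
0 -0.42 0 0.0066 0 -0.0030 0 | [0.036 0.148] 13.3
0 -0.42 0 0.0067 0 -0.0025 0 | [0.03  0.152] 10.0
0 -0.42 0 0.0069 0 -0.0021 0 | [0.023 0.156] 6.7
0 -0.42 0 0.0070 0 -0.0017 0 | [0.016 0.158] 3.3
0 -0.42 0 0.0071 0 -0.0012 0 | [0.009 0.16 ] 0.0
```

```bash
python3 -m pendant '0 0.85 0 -0.0142 0 0.012 36;0 0.85 0 -0.0156 0 0.0102 36;0 0.85 0 -0.0167 0 0.0083 36;0 0.85 0 -0.0175 0 0.0063 36' >/dev/null
python3 -m pendant '0 0.85 0 -0.0182 0 0.0041 36;0 0.85 0 -0.0185 0 0.0019 36;0 0.85 0 -0.0186 0 -0.0003 36;0 0.85 0 -0.0185 0 -0.0025 36;0 0 0 0 0 0 36' >/dev/null
python3 -m pendant '0 0 0 0 0 0 36'
python3 - <<'E'
from h import *
rep()
p,t=cur();e=tcp(bar(np.radians(75),.0545),30)
rows([(p,t),(p+(e-p)/3,(t)),(p+(e-p)*2/3,t),(e,30)],36)
E
```

```text
time: 27.68
eef_pos: [0.6463, 0.1512, 0.1806]
tcp_rot: [-0.222, 0.941, -0.059, -0.25]
contact_force: [-0.2, -0.5, -0.1]
gripper_width: 0.363
grasp_force: 0.0
t 27.675 jigTCP [0.0914 0.0232 0.1806] toolx [-0.868 -0.     0.496] y [-0.  1.  0.] F [-0.2 -0.5 -0.1] w 0.363
grasp [0.0884 0.0232 0.1753] angle deg 49.6 r 0.1162
0 0.00 0 0.0002 0 0.0236 36 | [0.079 0.16 ] 29.7
0 0.00 0 0.0002 0 0.0236 36 | [0.068 0.14 ] 29.7
0 0.03 0 0.0002 0 0.0236 36 | [0.056 0.119] 30
```

```bash
python3 -m pendant '0 0 0 0 0 0.0236 36;0 0 0 0 0 0.0236 36;0 0 0 0 0 0.0236 36;0 0 0 0 0 0 36;0 0 0 0 0 0 36'
python3 -m pendant '0 0 0 0 0 0 10;0 0 0 0 0 0 0;0 0 0 0 0 0 0;0 0 0 0 0 0 0' 
python3 -c "
from h import *
rep()"
python3 -m pendant '0 -0.42 0 0.0055 0 -0.0045 0;0 -0.42 0 0.0058 0 -0.0042 0;0 -0.42 0 0.0061 0 -0.0038 0;0 -0.42 0 0.0063 0 -0.0034 0;0 -0.42 0 0.0066 0 -0.003 0'
python3 -m pendant '0 -0.42 0 0.0067 0 -0.0025 0;0 -0.42 0 0.0069 0 -0.0021 0;0 -0.42 0 0.007 0 -0.0017 0;0 -0.42 0 0.0071 0 -0.0012 0;0 0 0 0 0 0 0'
python3 - <<'E'
from h import *
rep();f=grab_frame("scene");showstar(f);print(needle2(f))
E
```

```text
time: 28.3
eef_pos: [0.6156, 0.1356, 0.1218]
tcp_rot: [-0.222, 0.941, -0.059, -0.248]
contact_force: [0.8, 0.4, -0.1]
gripper_width: 0.36
grasp_force: 0.0
time: 28.8
eef_pos: [0.6158, 0.1359, 0.1207]
tcp_rot: [-0.222, 0.941, -0.059, -0.249]
contact_force: [4.2, 2.8, 6.3]
gripper_width: 0.194
grasp_force: 58.8
t 28.8 jigTCP [0.0573 0.0231 0.1207] toolx [-0.869  0.     0.494] y [-0.     1.    -0.001] F [4.2 2.8 6.3] w 0.194
grasp [0.0543 0.0231 0.1155] angle deg 74.0 r 0.0565
time: 29.42
eef_pos: [0.5981, 0.127, 0.1478]
tcp_rot: [-0.228, 0.967, -0.025, -0.107]
contact_force: [10.2, 3.3, -7.9]
gripper_width: 0.194
grasp_force: 58.8
time: 30.05
eef_pos: [0.5738, 0.1148, 0.1598]
tcp_rot: [-0.229, 0.973, 0.001, 0.006]
contact_force: [3.5, 2.9, -3.5]
gripper_width: 0.191
grasp_force: 59.7
t 30.05 jigTCP [0.0103 0.0231 0.1598] toolx [-1.     0.001 -0.011] y [ 0.001  1.    -0.   ] F [ 3.5  2.9 -3.5] w 0.191
grasp [0.0103 0.0231 0.1538] angle deg 10.9 r 0.0548
star 17.5 202.0 per arm [(np.float64(-18.0), np.float32(51.0)), (np.float64(18.0), np.float32(153.0)), (np.float64(-45.0), np.float32(37.0)), (np.float64(-39.5), np.float32(41.0))]
(3.14, 27.5, array([ 0.0047, -0.0016]))
```

```bash
python3 -m pendant '0 0 0 0 0 0 20;0 0 0 0 0 0 36;0 0 0 0 0 0 36;0 0 0 0 0 0 36'
python3 -m pendant '0 0 0 0 0 -0.035 36;0 0 0 0 0 -0.035 36;0 0 0 0 0 0 36'
python3 - <<'E'
from h import *
rep();f=grab_frame("scene");showstar(f);print(needle2(f));np.save("s6.npy",f,allow_pickle=True)
E
```

```text
time: 30.6
eef_pos: [0.5735, 0.1147, 0.1598]
tcp_rot: [-0.23, 0.973, 0.001, 0.004]
contact_force: [0.1, -0.8, 0.5]
gripper_width: 0.357
grasp_force: 0.0
time: 30.98
eef_pos: [0.5739, 0.1145, 0.2324]
tcp_rot: [-0.23, 0.973, 0.0, 0.007]
contact_force: [0.1, -0.3, -0.8]
gripper_width: 0.361
grasp_force: 0.0
t 30.975 jigTCP [0.0102 0.0227 0.2324] toolx [-1.    -0.    -0.013] y [-0.     1.    -0.002] F [ 0.1 -0.3 -0.8] w 0.361
grasp [0.0103 0.0227 0.2264] angle deg 4.6 r 0.1269
star 17.0 341.0 per arm [(np.float64(-45.0), np.float32(53.0)), (np.float64(18.0), np.float32(147.0)), (np.float64(-45.0), np.float32(42.0)), (np.float64(20.5), np.float32(133.0))]
(-3.14, 30.4, array([ 0.0052, -0.0016]))
```

```bash
python3 -m pendant '0 0 0 -0.006 0 0.025 36;0 0 0 0 0 0.025 36;0 0 0 0 0 0.0145 36;0 0 0 0 0 0.01 36;0 0 0 0 0 0 36'
python3 -m pendant '0 0 0 0 0 0 10;0 0 0 0 0 0 0;0 0 0 0 0 0 0;0 0 0 0 0 0 0'
python3 -c "
from h import *
rep()"
python3 -m pendant '0 -0.5 0 0.004 0 -0.0009 0;0 -0.5 0 0.004 0 -0.0009 0;0 0 0 0 0 0 0;0 0 0 0 0 0 0'
python3 -c "
from h import *
rep()"
python3 -m pendant '0 0 0 0 0 0 20;0 0 0 0 0 0 36;0 0 0 0 0 0 36;0 0 0 0 0 0 36'
python3 -m pendant '0 0 0 0 0 -0.035 36;0 0 0 0 0 -0.035 36;0 0 0 0 0 0 36'
python3 - <<'E'
from h import *
rep();f=grab_frame("scene");showstar(f);print(needle2(f))
E
```

```text
time: 31.65
eef_pos: [0.5788, 0.1174, 0.1549]
tcp_rot: [-0.23, 0.973, 0.001, 0.004]
contact_force: [-0.8, 0.3, -0.5]
gripper_width: 0.362
grasp_force: 0.0
time: 32.15
eef_pos: [0.5792, 0.1176, 0.1561]
tcp_rot: [-0.23, 0.973, 0.001, 0.005]
contact_force: [-1.1, 1.1, 5.6]
gripper_width: 0.198
grasp_force: 59.3
t 32.15 jigTCP [0.0164 0.0231 0.1561] toolx [-1.   -0.   -0.01] y [-0.  1. -0.] F [-1.1  1.1  5.6] w 0.198
grasp [0.0164 0.0231 0.1501] angle deg 18.2 r 0.0527
time: 32.65
eef_pos: [0.572, 0.1139, 0.1576]
tcp_rot: [-0.229, 0.971, 0.017, 0.072]
contact_force: [-3.1, 1.6, 8.8]
gripper_width: 0.198
grasp_force: 60.1
t 32.65 jigTCP [0.0082 0.0231 0.1576] toolx [-0.989 -0.    -0.148] y [ 0.  1. -0.] F [-3.1  1.6  8.8] w 0.198
grasp [0.0091 0.0231 0.1517] angle deg 10.0 r 0.0525
time: 33.15
eef_pos: [0.5716, 0.1138, 0.1564]
tcp_rot: [-0.229, 0.971, 0.017, 0.072]
contact_force: [0.2, -0.2, 0.1]
gripper_width: 0.357
grasp_force: 0.0
time: 33.52
eef_pos: [0.5632, 0.1091, 0.2285]
tcp_rot: [-0.229, 0.97, 0.016, 0.074]
contact_force: [0.6, 0.5, -0.6]
gripper_width: 0.364
grasp_force: 0.0
t 33.525 jigTCP [-0.0017  0.0226  0.2285] toolx [-0.988 -0.    -0.151] y [ 0.     1.    -0.002] F [ 0.6  0.5 -0.6] w 0.364
grasp [-0.0008  0.0226  0.2226] angle deg -0.4 r 0.1226
star 9.0 372.0 per arm [(np.float64(11.0), np.float32(49.0)), (np.float64(9.0), np.float32(148.0)), (np.float64(6.000000000000001), np.float32(54.0)), (np.float64(13.0), np.float32(134.0))]
(-3.124, 29.1, array([ 0.0049, -0.0017]))
```

```bash
python3 -m pendant '0 0 0 0 0 -0.03 36;0 0 0 0 0 0 36;0 0 0 0 0 0 36'
python3 - <<'E'
from h import *
f=grab_frame("scene");showstar(f);print(needle2(f));print(finish_job())
E
```

```text
time: 33.95
eef_pos: [0.5582, 0.1073, 0.2541]
tcp_rot: [-0.229, 0.971, 0.017, 0.071]
contact_force: [-0.5, 0.1, 0.4]
gripper_width: 0.356
grasp_force: 0.0
star 9.0 370.0 per arm [(np.float64(11.0), np.float32(48.0)), (np.float64(9.0), np.float32(147.0)), (np.float64(6.000000000000001), np.float32(54.0)), (np.float64(13.0), np.float32(134.0))]
(-3.124, 29.1, array([ 0.005 , -0.0017]))
the job is handed in; nothing more can be done
None
```

The cam was brought to its lowest point (needle about 0) and held there for over 2 s. It was then turned on to its highest point and let go, with the needle reading about 3.16 of 3.2 (within reading error). I handed the job in at 34 s with the gripper clear of the star handle.

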